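# Hang the viewer arm on its knife edges and balance it

## Task

Hang the viewer arm in the yoke so that both knife edges of its collar sit in the V notches, then slide the arm lengthwise through its snug collar until it balances, and leave it hanging level on the knife edges alone. Keep the arm level throughout: never let go of it while it is out of balance, or it tips over. The knife edges are hardened and brittle, so set them down and work them gently, and leave the other things on the bench as they are.

Things in the scene. Friction and masses are not known exactly. Their poses are not given: they have to be found in the camera images.
- viewer_arm: the viewer arm: bare aluminium bar, 14 mm wide, 20 mm high, 300 mm long, with a round brass counterweight (56 mm diameter, x = -173 to -147 mm) at one end and an eyepiece at the other. Origin on the bar's axis; x along the bar to the eyepiece, z up. Grip the bar anywhere from x = -140 to +125 mm clear of the collar. Lying, its axis is 28 mm up. It weighs 3.4 to 4.6 N in all
- viewer_eyepiece: black microscope eyepiece, upright in a ring clamp (59 mm across) at the arm's end, part of the arm; 56 mm high, origin under its foot, at x = +165 mm, 28 mm below the bar's axis. Eyepieces differ in weight, so it is not known beforehand where the arm balances: somewhere from x = -27 to +24 mm
- collar (a joint): where the dark collar's centre stands along the arm's x (m; -0.10 to +0.10). The collar weighs 0.5 N, is 30 mm long, 22 mm wide and reaches from 15 mm below to 47 mm above the bar's axis; a drag pad holds it on the bar, and it slides when pushed along with more than about 2 N (more when fast)
- edge_mid (a point): midpoint between the collar's two knife edges, 35 mm above the bar's axis. The edges are straight steel blades that stick out sideways (along the arm's y) to 36 mm either side of here; their lower tips are rounded at 2 mm radius round this line
- yoke: the yoke, fixed to the bench: grey base 84 x 110 x 10 mm and two upright steel cheeks, 36 mm wide, 160 mm high, 8 mm thick (20 to 28 mm either side of the middle along its y), each with a 60 degree V notch, 14 mm deep, 16 mm wide, in its top edge. Origin under the base. The arm hangs between the cheeks along the yoke's x, either way round, free to rock
- seat_mid (a point): the point between the two notches, 150 mm above the bench, where edge_mid lies when both knife edges rest in the bottoms of the notches (9 mm of play either way along the yoke's y). Hung, the arm's weight lies about 32 mm below this line, so a small unbalance of 1 mm tilts it about 0.03 rad
- petri_0: white round dish, 57 mm diameter, 14 mm high, lying on the bench: leave it where it is
- screwdriver: small red-handled screwdriver, 159 mm long, lying on the bench: leave it where it is
- stapler: blue stapler, 125 mm long, 50 mm high, on the bench: leave it where it is

How it is judged:
On the way:
1. the arm is hung in the yoke: both knife edges rest in the bottoms of the notches (x of edge_mid in the frame of yoke between -0.003 and 0.003 m and distance between edge_mid and seat_mid below 0.0115 m and height (world z) of edge_mid below 0.1525 m and contact force between viewer_arm and yoke above 0.3 N), for 0.2 s.
At the end, for the whole second after the job is handed in: The arm hangs in the yoke, both knife edges in the bottoms of their notches (within 3 mm along the yoke's x, less than 2.5 mm above the seat), level within 0.10 rad (6 degrees), let go and at rest (x of edge_mid in the frame of yoke between -0.003 and 0.003 m and distance between edge_mid and seat_mid below 0.0115 m and height (world z) of edge_mid below 0.1525 m and angle between viewer_arm's own z axis and vertical below 0.1 rad and linear speed of viewer_arm below 0.02 m/s and angular speed of viewer_arm below 0.1 rad/s); the robot touches nothing.
It fails at once if the arm tips by more than 0.22 rad (12 degrees) (angle between viewer_arm's own z axis and vertical above 0.22 rad).
It fails at once if the arm is pressed on the yoke with more than 20 N (the pressures on the notch flanks added up) (contact force between viewer_arm and yoke above 20 N).
It fails at once if the dish, screwdriver or stapler is shifted by more than 20 mm (distance of any of petri_0, screwdriver, stapler from where it was at the start of the episode above 0.02 m).
It also fails if it takes over 72 s, if anything falls off the work surface, if the arm or the gripper's body presses on something with over 40 N, if the wrist force passes 120 N, or if a joint passes its speed limit or range.

## Robot

A 7-joint arm with a two-finger parallel gripper is mounted at the origin on a cart in front of the work surface, level with it; the furniture and walls round the work are solid. World frame = base frame: x ahead of the robot, y to its left, z up, the work surface at z = 0. Lengths are in m, angles in rad, forces in N, time in s.
With the tool pointing down it reaches from about 0.4 to 0.9 m from the base axis. Payload 5.6 kg.
Tool frame: the origin (TCP) lies midway between the tips of the shut fingers; the grasp point (between the pads) lies 19 mm behind it; z points along the fingers, y is the line along which they close (so a half turn about z gives the same grasp; the last joint's range is limited). The gripper opens to 92 mm and grips with 3 to 60 N. Pads are 20 mm wide; open, the fingers measure 128 mm over their backs; the gripper's body (75 mm by 189 mm) begins 69 mm behind the grasp point.
Start: joints at [-1.356, 0.468, -0.012, 1.603, 0.006, 1.071, -0.056], TCP at [0.166, 0.629, 0.215] pointing down, gripper open.
Joint ranges: [-2.53, 2.53], [-0.31, 2.02], [-1.57, 1.55], [0.28, 2.44], [-1.29, 4.43], [0.15, 1.84], [-2.92, 2.92]. Speed limits (rad/s): [2.57, 2.57, 3.14, 3.14, 3.14, 3.14, 3.14].

## Interface

Orientations are given as a 3x3 rotation matrix whose columns are the frame's x, y, z axes.
In Python, from station import env, effector, solver, viewer, workorder, search_frame, tip_of gives the robot as it stands. Calls block until the motion is done:
- env.reach(position, orientation): joint-space move of the TCP to a pose.
- env.movel(position, frame=None, rate=0.15): straight line of the TCP; frame=None keeps the orientation; rate is the mean speed in m/s.
- env.goto_joints(angles): joint-space move.
- effector.release() and effector.grasp(squeeze=None): open the fingers fully, or close them until they stop; squeeze is the grip in N (None keeps the last).
- env.pause(seconds).
- solver.inverse_kinematics(position, orientation): joint angles nearest the present ones, or None.
- env.sense(): the state.
- viewer.read_camera(name): name is "scene" or "side" or "wrist"; returns (picture, depth): 420x560x3 uint8, red, green, blue; 420x560 float32, m along the optical axis (not along the pixel's ray), 0 where there is no reading.
- viewer.camera_info(name): a dict with "intrinsics" (3x3 intrinsics, pixels), "dist_coeffs" ([k1, k2, p1, p2, k3] as OpenCV has them; the pictures are not rectified), "eye" and "rotation" of the camera in the world; the wrist camera has in their place "T_tool_cam" (4x4, takes a point from camera to tool coordinates, whose origin is the TCP and whose axes are the flange's). Camera axes: x right, y up, looking along -z (the intrinsics and any distortion apply to the point x, -y, -z); pixel columns grow to the right and rows downward; lengths in m; the calibration is good to about 2 mm. A picture is of the moment at which its call begins: read the wrist's pose just before it. camera_info takes no time and is no camera call.
A pose or a line that the arm cannot do raises env.PlanningError and nothing moves.
- workorder.finish_job(): hands the job in; it is judged then, once.
Trained networks look in the newest picture that a camera, given by its name, has taken for a name from the list of things; names that differ only in an ending like _2 or _b are one class to them, and where a whole thing is asked for, a point or a joint stands for the part that bears it (a point fixed in the world has none). Each returns a list of dicts, best first, with "score" (0 to 1); they miss things now and then, are a little off and sometimes report something else, mostly with a low value. They report only what shows in the picture. A call takes as long as a camera call.
- search_frame(camera, name): "at" ([x, y, z] in m, in world coordinates, good to about 4 mm: the middle of the surface that is visible of it).
- tip_of(camera, name): "at" ([x, y, z] in m, in world coordinates, good to about 4 mm: a listed point, or the origin of a listed thing).
The state is a dict: "t": time; "joint_positions": joint angles; "joint_velocities": joint speeds; "tau": joint torques, N m; "ee_pos": TCP position; "tcp_rot": TCP orientation; "wrist_force": force on the tool from outside, world axes, zero at the start; "moment": the same for the moment, N m; "gripper_width": finger opening in m; "grasp_force": force on a finger pad.
Only numpy, scipy, OpenCV 4.12 (cv2) and the standard library are available. Lean on these libraries where they do the work, as an engineer would, in place of code of your own. Each camera call takes 0.05 s, during which the arm holds its last target. There are 200 camera calls.

## Working session

There is one attempt and no reset: what is moved stays moved. The work goes in short steps, each a Python script; the robot and the scene stay as the last script left them, time stands still between calls to the robot, and variables do not carry over. Pictures are saved under pics/ and viewed, at most 10 in all, crops included, and the job is handed in when it is done.

```bash
ls; mkdir -p pics
cat > h.py <<'E'
import numpy as np, cv2
from station import env, effector, solver, viewer, workorder, search_frame, tip_of
def snap(name, fn=None):
    s=env.sense(); im,d=viewer.read_camera(name)
    if fn: cv2.imwrite('pics/'+fn, im[:,:,::-1])
    return s,im,d
def campose(name,s=None):
    c=viewer.camera_info(name)
    if 'eye' in c: return np.array(c['rotation']),np.array(c['eye']),c
    T=np.array(c['T_tool_cam']); R=np.array(s['tcp_rot']); p=np.array(s['ee_pos'])
    return R@T[:3,:3], R@T[:3,3]+p, c
def cloud(name,s,d):
    R,e,c=campose(name,s); K=np.array(c['intrinsics']);D=np.array(c['dist_coeffs'])
    v,u=np.mgrid[:d.shape[0],:d.shape[1]]
    n=cv2.undistortPoints(np.stack([u,v],-1).reshape(-1,1,2).astype(float),K,D).reshape(d.shape+(2,))
    P=np.stack([n[...,0]*d,-n[...,1]*d,-d],-1)@R.T+e
    P[d<=0]=np.nan
    return P
E
python3 - <<'E'
from h import *
np.set_printoptions(precision=4,suppress=True)
for c in ['scene','side','wrist']:
    s,im,d=snap(c,c+'0.png')
    R,e,ci=campose(c,s); print(c,e,R[:,2])
    for f,ns in ((tip_of,['viewer_arm','viewer_eyepiece','edge_mid','seat_mid','yoke']),(search_frame,['collar','petri_0','screwdriver','stapler'])):
        for n in ns:
            try: print(n,[(np.round(r['at'],4),round(r['score'],2)) for r in f(c,n)[:2]])
            except Exception as x: print(n,x)
a=cv2.imread('pics/scene0.png');b=cv2.imread('pics/side0.png')
cv2.imwrite('pics/both.png',cv2.resize(np.vstack([a,b]),(400,600)))
print(env.sense())
E
```

```text
pics
scene [-0.3301  0.5601  0.5448] [-0.8243  0.3897  0.4107]
viewer_arm [(array([0.4599, 0.1892, 0.0279]), 0.86)]
viewer_eyepiece [(array([ 0.4728,  0.3455, -0.0002]), 0.55)]
edge_mid [(array([0.4618, 0.1244, 0.0651]), 0.93)]
seat_mid [(array([0.6039, 0.0158, 0.149 ]), 0.66)]
yoke [(array([0.6054, 0.0139, 0.0003]), 0.75)]
collar [(array([0.4508, 0.125 , 0.0497]), 0.66)]
petri_0 [(array([0.6186, 0.3044, 0.0125]), 0.69)]
screwdriver []
stapler [(array([ 0.4483, -0.1349,  0.0266]), 0.71), (array([0.5829, 0.0181, 0.0569]), 0.32)]
side [ 0.4773 -0.7     0.5997] [-0.0707 -0.873   0.4825]
viewer_arm [(array([0.4584, 0.182 , 0.0225]), 0.89)]
viewer_eyepiece [(array([ 0.4746,  0.3486, -0.0009]), 0.58)]
edge_mid [(array([0.4575, 0.1231, 0.0589]), 0.55)]
seat_mid [(array([0.6027, 0.0135, 0.1465]), 0.6)]
yoke [(array([0.6082, 0.0169, 0.0008]), 0.81), (array([ 0.4574, -0.1391, -0.0013]), 0.53)]
collar [(array([0.4581, 0.112 , 0.064 ]), 0.57)]
petri_0 [(array([0.6256, 0.2938, 0.0129]), 0.73)]
screwdriver [(array([0.6141, 0.422 , 0.0138]), 0.56)]
stapler [(array([ 0.4576, -0.1435,  0.0343]), 0.96)]
wrist [0.0929 0.6471 0.3848] [-0.2618  0.0702  0.9626]
viewer_arm []
viewer_eyepiece []
edge_mid []
seat_mid []
yoke []
collar []
petri_0 []
screwdriver []
stapler []
{'t': 1.5, 'joint_positions': array([-1.356 ,  0.4675, -0.0116,  1.6027,  0.006 ,  1.0714, -0.0563]), 'joint_velocities': array([-0.0006,  0.0009,  0.0006, -0.0005, -0.    ,  0.0007,  0.0022]), 'tau': array([  0.0002, -52.0403,  -0.0124, -24.4055,  -0.0567,   0.0113,
         0.    ]), 'ee_pos': array([0.1658, 0.6285, 0.2146]), 'tcp_rot': array([[-0.9669,  0.255 ,  0.    ],
       [ 0.255 ,  0.9669,  0.    ],
       [-0.    ,  0.    , -1.    ]]), 'wrist_force': array([-0.1442,  0.3174,  0.0838]), 'moment': array([-0.0415, -0.0049,  0.0259]), 'grasp_force': 0.0, 'gripper_width': 0.09212812909688335}
```

View pics/scene0.png

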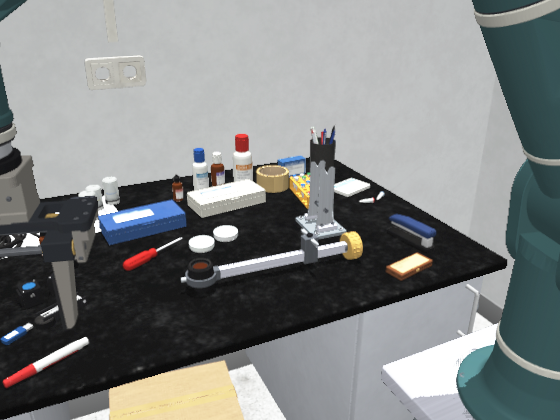

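View pics/side0.png

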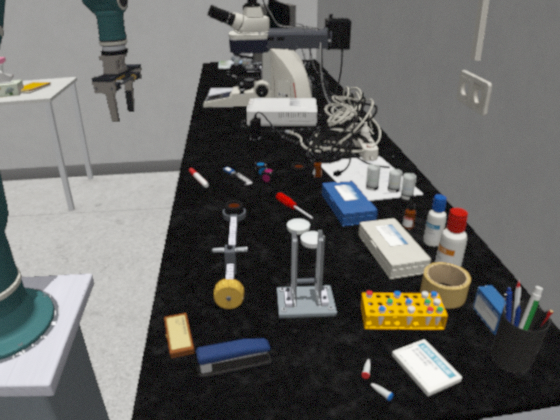

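The scene view shows the arm lying along world y: eyepiece at (201,270), counterweight at (351,245), collar at (310,247). The yoke stands behind it at (321,200). The side view agrees: arm (230,250), yoke (306,275), and the stapler and dish are clear of the path. Next I'll look at both from close by with the wrist camera.

```bash
cat >> h.py <<'E'
np.set_printoptions(precision=4,suppress=True)
def Rarm(yaw):   # tool x = -arm x, tool z down
    a=np.array([np.cos(yaw),np.sin(yaw),0]); z=np.array([0,0,-1.]); return np.stack([-a,np.cross(z,-a),z],1)
E
python3 - <<'E'
from h import *
R=Rarm(np.radians(85))
for k,(p) in enumerate([[0.46,0.26,0.25],[0.58,0.17,0.30]]):
    print(solver.inverse_kinematics(p,R)); env.reach(p,R); env.pause(0.3)
    s,im,d=snap('wrist',f'w{k}.png'); print(s['t'],s['joint_positions'],s['wrist_force'],s['moment'])
    P=cloud('wrist',s,d); np.savez(f'w{k}.npz',im=im,d=d,P=P,R=s['tcp_rot'],p=s['ee_pos'])
    for n in ['viewer_arm','viewer_eyepiece','edge_mid','seat_mid','yoke']:
        print(n,[(np.round(r['at'],4),round(r['score'],2)) for r in tip_of('wrist',n)[:2]])
a=np.vstack([cv2.imread(f'pics/w{k}.png') for k in (0,1)])
cv2.imwrite('pics/w01.png',cv2.resize(a,None,fx=.71,fy=.71))
E
```

```text
[-0.501   0.2304 -0.0896  1.8569  0.0235  1.0554  2.4545]
3.95 [-0.5014  0.2305 -0.0897  1.8568  0.0235  1.0554  2.4545] [0.3184 0.1013 0.1957] [ 0.092   0.047  -0.0169]
viewer_arm [(array([0.458 , 0.1822, 0.0293]), 0.96)]
viewer_eyepiece [(array([0.4743, 0.3457, 0.0052]), 0.76)]
edge_mid [(array([0.455 , 0.1226, 0.0598]), 0.95)]
seat_mid []
yoke []
[-0.34    0.3182 -0.0006  1.622   0.0002  1.2014  2.7137]
5.225 [-0.3413  0.3178 -0.0015  1.6228  0.0002  1.2013  2.7135] [-0.3573  0.1084 -0.3697] [0.1135 0.0727 0.0509]
viewer_arm [(array([0.4574, 0.1856, 0.0294]), 0.97)]
viewer_eyepiece [(array([0.472 , 0.3489, 0.0005]), 0.74)]
edge_mid [(array([0.4571, 0.124 , 0.0604]), 0.78)]
seat_mid [(array([0.608 , 0.0172, 0.149 ]), 0.76)]
yoke [(array([ 0.6033,  0.0171, -0.0024]), 0.67)]
```

View pics/w01.png

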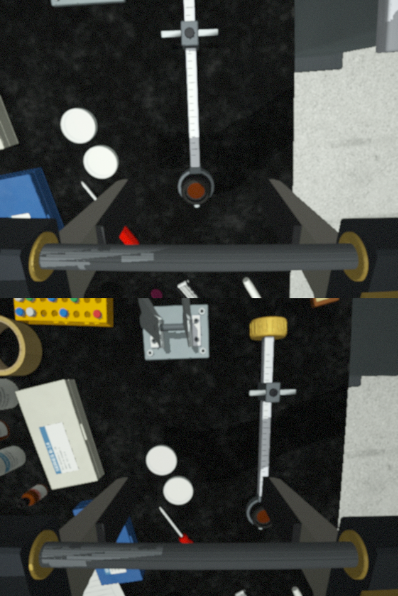

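The top picture shows the arm with its collar and blades at (190,33) and the eyepiece at (196,187). The bottom one shows the yoke at (175,330), with its cheeks along the image's vertical, and the whole arm beside it. I'll fit both axes from the depth clouds.

Run:
```python
from h import *
def fit(Q):
    c=np.median(Q,0)[:2]; u,s,vt=np.linalg.svd(Q[:,:2]-Q[:,:2].mean(0),full_matrices=False)
    v=vt[0]*np.sign(vt[0,1]); return Q[:,:2].mean(0),np.degrees(np.arctan2(v[1],v[0])),s/np.sqrt(len(Q))
for k in (0,1):
    P=np.load(f'w{k}.npz')['P'].reshape(-1,3); P=P[~np.isnan(P[:,0])]
    x,y,z=P.T
    Q=P[(abs(x-.462)<.03)&(y>.15)&(y<.30)&(z>.03)&(z<.046)]
    print(k,'bar',len(Q),fit(Q),np.median(Q[:,2]))
    Q=P[(abs(x-.457)<.06)&(abs(y-.124)<.025)&(z>.05)]; Q=Q[abs(Q[:,0]-.457)>.014]
    if len(Q)>5: print('blades',len(Q),fit(Q),np.percentile(Q[:,2],[5,50,95]),Q.min(0),Q.max(0))
    Q=P[(abs(x-.457)<.009)&(abs(y-.124)<.025)&(z>.066)]
    if len(Q)>5: print('collar top',Q.mean(0),Q.min(0),Q.max(0))
    Q=P[(abs(x-.605)<.08)&(abs(y-.015)<.06)&(z>.004)&(z<.018)]
    if len(Q)>50:
        r=cv2.minAreaRect((Q[:,:2]*1000).astype(np.float32)); print('base',len(Q),r)
    Q=P[(abs(x-.605)<.08)&(abs(y-.015)<.06)&(z>.13)]
    for sgn in (-1,1):
        q=Q[(Q[:,0]-.606)*sgn>0]
        if len(q)>10: print('cheek',sgn,len(q),fit(q),np.percentile(q,[3,97],axis=0),)
        t=q[q[:,2]>.155]
        if len(t)>5: print('   top',len(t),t.mean(0),np.percentile(t,[3,97],axis=0))
for yaw in (85,265):
  for p in ([.605,.07,.1],[.605,.02,.1],[.605,.07,.2]): print(yaw,p,solver.inverse_kinematics(p,Rarm(np.radians(yaw))))
```

```text
0 bar 1871 (array([0.4654, 0.2213]), np.float64(86.86793326908844), array([0.0432, 0.0041])) 0.03788666723730083
blades 415 (array([0.4632, 0.1212]), np.float64(177.01850486708378), array([0.0252, 0.0026])) [0.0677 0.069  0.0705] [0.425  0.1158 0.0558] [0.4967 0.1346 0.0712]
collar top [0.4574 0.1217 0.0713] [0.4481 0.1069 0.066 ] [0.466  0.1362 0.0768]
base 642 ((607.1744995117188, 53.655426025390625), (7.726031303405762, 109.0054702758789), 84.1474380493164)
1 bar 1268 (array([0.4672, 0.2136]), np.float64(85.93159244877128), array([0.039 , 0.0044])) 0.03771160114326785
blades 802 (array([0.4943, 0.1353]), np.float64(18.7331715041698), array([0.0298, 0.0064])) [0.0641 0.3943 0.4017] [0.4256 0.1082 0.051 ] [0.517  0.1452 0.4044]
collar top [0.4579 0.121  0.0713] [0.4481 0.1066 0.0666] [0.466  0.1369 0.0774]
base 4608 ((605.1997680664062, 12.803417205810547), (83.94036865234375, 111.0611572265625), 86.96823120117188)
cheek -1 64 (array([0.5853, 0.0146]), np.float64(87.26619230396413), array([0.0096, 0.    ])) [[ 0.5845 -0.0023  0.1304]
 [ 0.586   0.0292  0.1564]]
cheek 1 285 (array([0.6329, 0.0105]), np.float64(85.05305250804498), array([0.011 , 0.0011])) [[ 0.6279 -0.0063  0.1307]
 [ 0.634   0.0275  0.1571]]
   top 22 [0.6333 0.015  0.1571] [[ 0.632  -0.0006  0.1552]
 [ 0.634   0.0276  0.1597]]
85 [0.605, 0.07, 0.1] [-0.1849  0.5328  0.0195  1.7955 -0.0136  0.8134  2.8956]
85 [0.605, 0.02, 0.1] [ 0.0883  0.545  -0.2333  1.7911  0.164   0.8244  2.8303]
85 [0.605, 0.07, 0.2] [-0.1943  0.4123  0.0314  1.7242 -0.0149  1.0053  2.8968]
265 [0.605, 0.07, 0.1] [-0.7257  0.6428  0.7679  1.8323 -0.5617  0.8976  0.219 ]
265 [0.605, 0.02, 0.1] [-0.6517  0.6401  0.7765  1.842  -0.5661  0.8953  0.3066]
265 [0.605, 0.07, 0.2] [-0.6772  0.4702  0.6806  1.7569 -0.338   1.0344  0.0384]
```

```bash
cat >> h.py <<'E'
YA=np.radians(86.3); YY=np.radians(86.8)
ORG=np.array([.4630,.1840]); AX=np.array([np.cos(YA),np.sin(YA)])
def armpt(x): return ORG+x*AX
RG=Rarm(YA+np.pi)   # tool x = +arm x (camera at the eyepiece side)
def ft(n=20,dt=.02):
    L=[]
    for _ in range(n):
        env.pause(dt); s=env.sense(); L.append(np.r_[s['wrist_force'],s['moment']])
    L=np.array(L); return L.mean(0),L.std(0)
E
python3 - <<'E'
from h import *
q=np.array(env.sense()['joint_positions']); q[6]-=np.pi; env.goto_joints(q)
p=armpt(0.0); print(p)
env.reach([*p,.12],RG); print(env.sense()['joint_positions'])
env.movel([*p,.009],RG,rate=.12); env.pause(.2)
print(ft()); effector.grasp(50); env.pause(.2)
s=env.sense(); print('grip',s['t'],s['gripper_width'],s['grasp_force'])
env.movel([*p,.021],rate=.04); env.pause(.3); print(ft(25)); s,im,d=snap('side','lift.png'); print(s['t'],s['ee_pos'],s['gripper_width'])
print(tip_of('side','viewer_eyepiece')[:1],tip_of('side','edge_mid')[:1])
E
```

```text
[0.463 0.184]
[-0.4069  0.3454 -0.0449  2.0437  0.0227  0.7499 -0.5308]
(array([-0.0424,  0.0175,  0.0703, -0.0833,  0.0772, -0.0006]), array([0.5158, 0.392 , 0.5946, 0.0299, 0.0297, 0.0269]))
grip 12.0083 0.013791564539083128 49.988502860069275
(array([-0.0985,  0.052 , -3.7794, -0.0343,  0.0614, -0.0032]), array([0.3915, 0.4649, 0.5628, 0.0262, 0.0298, 0.0298]))
13.175 [0.463 0.184 0.021] 0.01353482895477947
[] [{'at': [0.463, 0.1199, 0.0711], 'score': 0.6}]
```

```bash
cat >> h.py <<'E'
SEAT=np.array([.6052,.0133]); YX=np.array([np.cos(YY),np.sin(YY)]); RY=Rarm(YY+np.pi)
G=.0964   # grip to edge_mid along the arm
def hang(z,g=G,d=0): p=SEAT+(g+d)*YX; return [*p,z]
E
python3 - <<'E'
from h import *
p=armpt(0.0); env.movel([*p,.0092],rate=.04); env.pause(.1)
effector.release(); p=armpt(.034); env.movel([*p,.009],RG,rate=.1); env.pause(.1)
b=ft(25)[0]; effector.grasp(60); env.pause(.1)
env.movel([*p,.021],rate=.04); env.pause(.2); a=ft(25)[0]; print(env.sense()['t'],(a-b), 'lever',-(a-b)[3]/3.85)
env.movel([*p,.20],rate=.15)
env.movel(hang(.20),RY,rate=.15); env.pause(.2)
s=env.sense(); print(s['t'],s['ee_pos'],s['joint_positions'],ft(15)[0])
for c in ('wrist','scene','side'):
    s,im,d=snap(c,f'up_{c}.png'); np.savez(f'up_{c}.npz',P=cloud(c,s,d))
    for n in ['edge_mid','seat_mid','viewer_eyepiece','viewer_arm']:
        print(c,n,[(np.round(r['at'],4),round(r['score'],2)) for r in tip_of(c,n)[:1]])
a=[cv2.imread(f'pics/up_{c}.png') for c in ('wrist','scene','side')]
cv2.imwrite('pics/up.png',np.hstack([cv2.resize(np.vstack(a[:2]),(400,600)),np.vstack([a[2][150:350,200:400],a[1][50:250,220:420]]).repeat(2,0).repeat(2,1)[:600,:400] if 0 else cv2.resize(np.vstack([a[2][150:360,200:410],a[1][80:290,230:440]]),(300,600))]))
E
```

```text
18.4083 [ 0.0843 -0.1741 -3.8304  0.1746 -0.0121 -0.0086] lever -0.04535865057047994
21.3083 [0.6102 0.1102 0.2002] [-0.2562  0.4302  0.0313  1.6962 -0.0156  1.0152 -0.2744] [ 0.0866  0.0306 -3.854   0.0927  0.0514  0.0053]
wrist edge_mid []
wrist seat_mid []
wrist viewer_eyepiece []
wrist viewer_arm [(array([0.6023, 0.0771, 0.2158]), 0.6)]
scene edge_mid [(array([0.6057, 0.0151, 0.2551]), 0.85)]
scene seat_mid [(array([0.6039, 0.0127, 0.149 ]), 0.76)]
scene viewer_eyepiece [(array([0.6203, 0.2358, 0.1921]), 0.75)]
scene viewer_arm [(array([0.6091, 0.0793, 0.2179]), 0.58)]
side edge_mid [(array([0.6052, 0.017 , 0.2504]), 0.63)]
side seat_mid [(array([0.6011, 0.0135, 0.1491]), 0.6)]
side viewer_eyepiece [(array([0.6187, 0.2393, 0.1897]), 0.63)]
side viewer_arm [(array([0.6082, 0.0713, 0.2175]), 0.97)]
```

View pics/up.png

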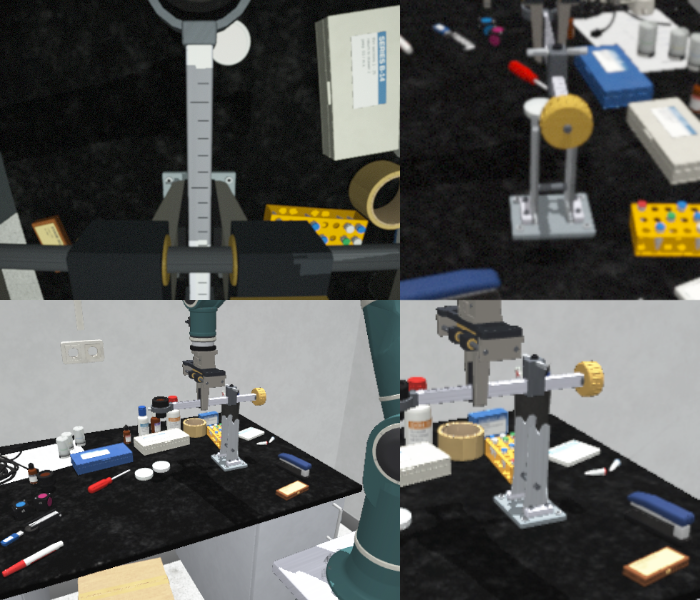

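The arm hangs level over the yoke. The scene crop shows the collar at (538,375) above the cheeks at (535,430), and the side crop shows the blade line at (560,50) behind the counterweight. I'll lower it to just above the notches and check.

Run:
```python
from h import *
env.movel(hang(.116,d=-.0015),RY,rate=.12); env.pause(.15)
print(env.sense()['t'],ft(10)[0])
for c in ('scene','side'):
    s,im,d=snap(c,f'lo_{c}.png'); np.savez(f'lo_{c}.npz',P=cloud(c,s,d))
    for n in ['edge_mid','seat_mid','viewer_eyepiece']:
        print(c,n,[(np.round(r['at'],4),round(r['score'],2)) for r in tip_of(c,n)[:1]])
a=cv2.imread('pics/lo_scene.png'); b=cv2.imread('pics/lo_side.png')
cv2.imwrite('pics/lo.png',np.hstack([cv2.resize(a[130:250,270:370],(400,480),interpolation=2),cv2.resize(b[190:310,260:360],(400,480),interpolation=2)]))
```

```text
23.3083 [-0.0607 -0.0526 -3.8312  0.0963  0.068  -0.0078]
scene edge_mid [(array([0.607 , 0.0133, 0.172 ]), 0.61)]
scene seat_mid [(array([0.602 , 0.0145, 0.1502]), 0.7)]
scene viewer_eyepiece [(array([0.618 , 0.241 , 0.1074]), 0.93)]
side edge_mid [(array([0.6074, 0.0152, 0.1672]), 0.76)]
side seat_mid [(array([0.6045, 0.0112, 0.1501]), 0.85)]
side viewer_eyepiece []
```

View pics/lo.png

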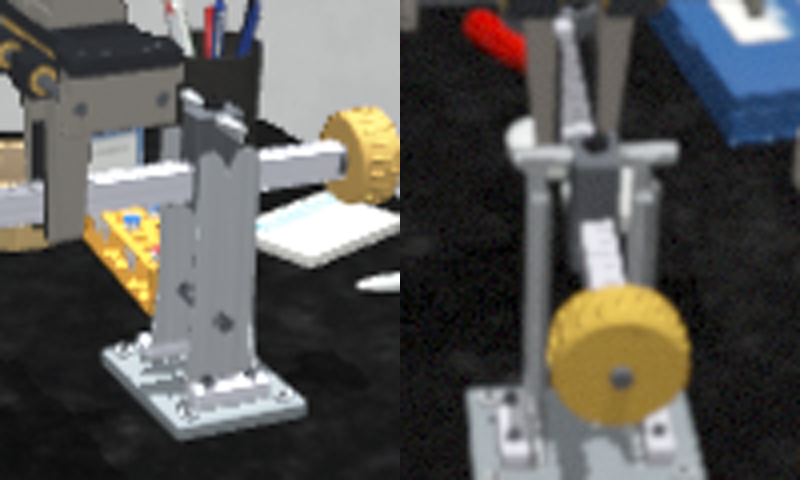

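The left crop shows the near blade at (235,128) directly above its notch at (222,155). In the right crop both blades span the cheeks evenly. Lowering gently under force watch.

Run:
```python
from h import *
d=-.002
env.movel(hang(.104,d=d),RY,rate=.05); env.pause(.1)
b=ft(12)[0]; print(b[:4],env.sense()['t'])
z=.104
while z>.0925:
    z-=.0007; env.movel(hang(z,d=d),RY,rate=.01); f=ft(8,.015)[0]-b
    print(round(z,4),f[:4])
    if f[2]>1.3 or abs(f[1])>2: break
print(env.sense()['t'])
for c in ('scene','side'):
    snap(c)
    print([(n,r['at']) for n in ('edge_mid','seat_mid') for r in tip_of(c,n)[:1]])
```

```text
[ 0.0614  0.1672 -3.8519  0.1171] 24.5667
0.1033 [-0.1189 -0.0232 -0.1771 -0.0127]
0.1026 [-0.1603 -0.0497 -0.1383 -0.0122]
0.1019 [-0.155  -0.2881  0.1002 -0.0038]
0.1012 [-0.1738 -0.3026 -0.0704  0.0014]
0.1005 [-0.11   -0.0303 -0.0869 -0.0068]
0.0998 [-0.264   0.0019 -0.2947 -0.011 ]
0.0991 [-0.1052  0.5233  0.454   0.0377]
0.0984 [-0.0281  1.0934  1.5541  0.0927]
27.6333
[('edge_mid', [0.6164, 0.2387, 0.0887]), ('seat_mid', [0.4567, -0.1426, 0.0017])]
[('edge_mid', [0.6046, 0.0124, 0.1488]), ('seat_mid', [0.6037, 0.0123, 0.1508])]
```

Run:
```python
from h import *
b=np.array([.06,.1,-3.84,.11,0,0])
d=-.002; z=.0984
for k in range(14):
    f=ft(8,.015)[0]-b
    print(round(z,4),round(d,4),f[:4])
    if f[2]>2.2: break
    if abs(f[1])>.45: d+=.0004*np.sign(f[1])
    else: z-=.0005
    env.movel(hang(z,d=d),RY,rate=.01)
print(env.sense()['t'],env.sense()['ee_pos'],hang(z,d=d))
```

```text
0.0984 -0.002 [0.1276 1.5552 1.4321 0.1801]
0.0984 -0.0016 [0.2722 1.1945 1.6071 0.1221]
0.0984 -0.0012 [-0.2058  0.6058  0.7508  0.0156]
0.0984 -0.0008 [-0.1823 -0.2165  0.1555 -0.0207]
0.0979 -0.0008 [-0.0231 -0.2166  0.0819 -0.0088]
0.0974 -0.0008 [-0.1289  0.2312  0.0708  0.0136]
0.0969 -0.0008 [-0.073   0.5169  0.8409  0.0518]
0.0969 -0.0004 [0.1669 0.2709 0.6659 0.047 ]
0.0964 -0.0004 [0.1038 0.7738 0.5716 0.0555]
0.0964 -0.0 [ 0.1401 -0.0535  0.3202 -0.0515]
0.0959 -0.0 [-0.453  -0.8279  1.7265 -0.2793]
0.0959 -0.0004 [-0.3625  0.1399  1.8419 -0.1627]
0.0954 -0.0004 [-0.6029  0.0869  3.4768 -0.2957]
32.6667 [0.6107 0.1092 0.0955] [np.float64(0.6105588644793437), np.float64(0.10915031336147019), 0.0954]
```

Run:
```python
from h import *
b=np.array([.06,.1,-3.84,.11,0,0]); z=.0956; d=-.0004
for dd in np.linspace(-.002,-.05,9):
    env.movel(hang(z,d=dd),RY,rate=.025); f=ft(6,.015)[0]-b
    print(round(dd,4),f[:4])
    if f[2]>7 or f[2]<-1 or abs(f[1])>6: break
print(env.sense()['t'])
for c in ('side','scene'):
    snap(c,f'sl_{c}.png')
    print([(n,np.round(r['at'],4)) for n in ('edge_mid','seat_mid','viewer_eyepiece') for r in tip_of(c,n)[:1]])
```

```text
-0.002 [-0.2589  1.5921  2.9064  0.0569]
-0.008 [-0.1428 -0.6801  3.3092 -0.3502]
-0.014 [-0.2094  0.3407  3.3935 -0.2423]
-0.02 [-0.5271  0.1973  3.2266 -0.235 ]
-0.026 [-0.1425 -0.2494  3.7462 -0.2598]
-0.032 [-0.306   0.0478  4.1332 -0.2443]
-0.038 [-0.0943  0.1365  3.9691 -0.239 ]
-0.044 [-0.2626 -0.5468  4.8847 -0.2486]
-0.05 [-0.2913  0.3619  4.9781 -0.2456]
36.95
[('edge_mid', array([0.607 , 0.0145, 0.1434])), ('seat_mid', array([0.6038, 0.0132, 0.1478]))]
[('seat_mid', array([0.6149, 0.1913, 0.0849])), ('viewer_eyepiece', array([0.6172, 0.1877, 0.0821]))]
```

Run:
```python
from h import *
def ff(n=300):
    t0=env.sense()['t']; L=np.array([np.r_[s['wrist_force'],s['moment']] for s in (env.sense() for _ in range(n))])
    return L.mean(0),L.std(0),env.sense()['t']-t0
print(*ff())
env.movel(hang(.0958,d=-.0570),RY,rate=.02); env.pause(.2); print(env.sense()['t'],*ff())
effector.grasp(5); env.pause(.3); s=env.sense(); print(s['t'],s['grasp_force'],s['gripper_width'],ft(40,.02))
```

```text
[ 1.0246 -1.1252  1.7637 -0.4637  0.1281  0.0336] [0. 0. 0. 0. 0. 0.] 0.0
38.05 [-0.4458  0.1664 -0.0133  0.051  -0.1024  0.0396] [0. 0. 0. 0. 0. 0.] 0.0
38.5667 5.000260546803474 0.0137322512857912 (array([ 0.7112,  0.3358, -0.6406, -0.02  , -0.0494,  0.0476]), array([0.4294, 0.4314, 0.4628, 0.0293, 0.0282, 0.0273]))
```

Run:
```python
from h import *
effector.grasp(3)
z=.0958; d=-.057
for dz in (.0025,-.0025,0):
    env.movel(hang(z+dz,d=d),RY,rate=.015); env.pause(.1)
    m,sd=ft(45,.02); print(dz,env.sense()['t'],m, 'e',(-m[2]*.0395-.035*m[1])/3.85)
```

```text
0.0025 40.6167 [-0.259   1.8352 -0.9984  0.3066  0.116   0.0032] e -0.006440674931961774
-0.0025 41.95 [-1.4242 -1.7277  1.138  -0.4191  0.3462  0.0163] e 0.004031168369083385
0 43.1167 [-0.6242  2.1271 -1.0938  0.3472  0.1722  0.0174] e -0.008115332620108166
```

```bash
cat >> h.py <<'E'
def slope():
    s,im,d=snap('wrist'); P=cloud('wrist',s,d).reshape(-1,3); P=P[~np.isnan(P[:,0])]
    r=P[:,:2]-SEAT; al=r@YX; la=r@np.array([-YX[1],YX[0]])
    m=(al>.05)&(al<.135)&(abs(la)<.02)&(P[:,2]>.09)&(P[:,2]<.15)
    if m.sum()<30: return s['t'],None,m.sum()
    k=np.polyfit(al[m],P[m,2],1); r=P[m,2]-np.polyval(k,al[m]); g=abs(r)<.004
    k=np.polyfit(al[m][g],P[m,2][g],1); return s['t'],k[0],np.polyval(k,0),int(g.sum())
E
python3 - <<'E'
from h import *
env.movel(hang(.0948,d=-.057),RY,rate=.015); print(ft(10,.02)[0]); print(slope())
effector.release()
for i in range(6):
    r=slope(); print(r)
    if r[1] is not None and abs(r[1])>.13: effector.grasp(10); print('regrasp',slope()); break
    env.pause(.15)
E
```

```text
[-1.0389 -0.1634  0.0647 -0.1314  0.3277  0.015 ]
(43.5333, np.float64(-0.019929718457599305), np.float64(0.1246452399775516), 7497)
(44.7917, np.float64(-0.0023493886759063934), np.float64(0.12469216453239032), 7628)
(44.9917, np.float64(-0.002456827726113187), np.float64(0.1246658235962605), 7609)
(45.1917, np.float64(-0.002662324404022301), np.float64(0.12471781164324341), 7601)
(45.3917, np.float64(-0.0021858744042895133), np.float64(0.12467021847712702), 7602)
(45.5917, np.float64(-0.003140094845013164), np.float64(0.12475536060593723), 7594)
(45.7917, np.float64(-0.0023653154051660012), np.float64(0.12470748055905702), 7602)
```

Run:
```python
from h import *
env.movel(hang(.25,d=-.04),RY,rate=.1); env.pause(.5)
for c in ('scene','side'):
    snap(c,f'end_{c}.png')
    print(env.sense()['t'],[(n,np.round(r['at'],4)) for n in ('edge_mid','seat_mid','viewer_eyepiece','viewer_arm') for r in tip_of(c,n)[:1]])
a=cv2.imread('pics/end_scene.png'); b=cv2.imread('pics/end_side.png')
cv2.imwrite('pics/end.png',np.hstack([cv2.resize(a[110:260,240:390],(400,400)),cv2.resize(b[170:320,230:380],(400,400))]))
```

```text
48.25 [('edge_mid', array([0.6047, 0.0157, 0.1518])), ('seat_mid', array([0.6037, 0.0153, 0.1484])), ('viewer_eyepiece', array([0.6159, 0.1801, 0.0855])), ('viewer_arm', array([0.6073, 0.0187, 0.1133]))]
48.5 [('edge_mid', array([0.607 , 0.0102, 0.1443])), ('seat_mid', array([0.6047, 0.0155, 0.1497])), ('viewer_eyepiece', array([0.6142, 0.1823, 0.0864])), ('viewer_arm', array([0.6029, 0.0135, 0.1128]))]
```

View pics/end.png

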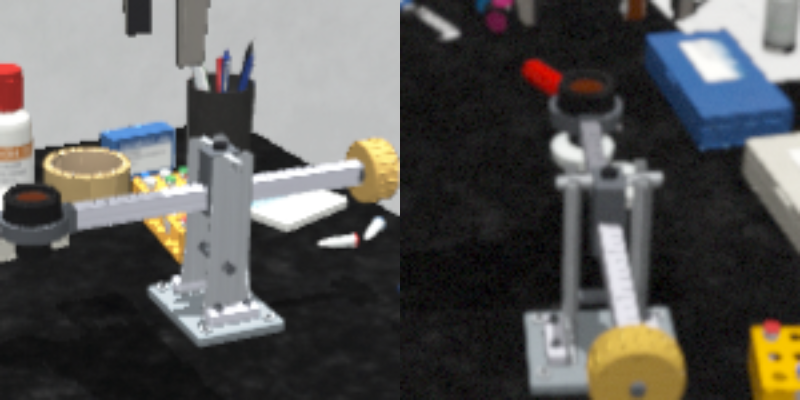

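The arm hangs free and level, with the collar at (220,145) seated in the notches and the gripper well clear above. The eyepiece foot reads 0.086 m against 0.087 expected for level. Handing in.

```bash
python3 -c "
from h import *
print(workorder.finish_job())"
```

```text
the job is handed in; nothing more can be done
None
```

I hung the viewer arm in the yoke with both knife edges in the notches, slid it to balance and let it go. It was still and level to about 0.003 rad with the gripper clear, and I handed it in at about 48.5 s of the 72 s. The judge returned no verdict.

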